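# Free the stuck dip basket

## Task

The perforated steel basket is stuck in its grey dip pot: its two ears are caught under the pot's tabs and the pot's springs grip it. Take the basket by its rim, twist it while it is still down in the pot until the ears are clear of the tabs (an eighth of a turn, either way), pull it straight up out of the pot and stand it upright in the square drip tray. Leave the wider, shorter spare cup where it stands.

Things in the scene. Friction and masses are not known exactly. Their poses are not given: they have to be found in the camera images.
- basket: The stuck basket: perforated steel cup, 60 mm outside diameter, 105 mm tall, wall 3 mm, 0.25 kg. Origin: centre of its underside, z up. It stands in the pot, its rim 43 mm above the pot's rim, 113 mm above the bench. Two ears outside at its +x and -x, 10 mm wide, reaching 36.5 mm from the axis, tops 57 mm above the underside. Grip the rim, across the 60 mm or over one wall.
- pot: Grey round dip pot, fixed: 86 mm across (78 inside), 70 tall, floor 8 above the bench, foot 112 across. Origin: centre of underside, z up. Two tabs at its +x and -x, 12 mm wide, 3 thick, flush with its rim, reach in to 32.5 mm from the axis over the basket's ears (x axes within 5 deg). Ears clear at 25 deg, so turn 45. Springs grip the basket: twist about 0.2 N m, pull about 8 N for 45 mm.
- tray: The drip tray, fixed: a square steel tray 130 x 130 mm, 14 mm high, walls 4 mm thick, inner floor 4 mm above the bench. Origin: centre of its underside, z up, x and y along its sides.
- spare_cup: The spare cup, a bystander: a perforated steel cup without ears, 72 mm in diameter, 75 mm tall, standing alone on the bench. Origin: centre of its underside. Leave it alone.

How it is judged:
On the way:
1. the basket is twisted at least 0.25 rad out of its caught position while it is still down in the pot (angle between the x axis of basket and the x axis of pot, either way round above 0.25 rad and z of basket in the frame of pot below 0.02 m and horizontal distance between basket and pot below 0.015 m), for 0.05 s.
At the end, for the whole second after the job is handed in: The basket stands upright (within 0.1 rad) and at rest on the tray's floor (underside less than 10 mm above the tray's underside), its axis within 45 mm of the tray's centre (horizontal distance between basket and tray below 0.045 m and z of basket in the frame of tray below 0.01 m and angle between basket's own z axis and vertical below 0.1 rad and linear speed of basket below 0.02 m/s); the robot touches nothing.
It fails at once if the spare cup is shifted more than 30 mm (distance of spare_cup from where it was at the start of the episode above 0.03 m).
It also fails if it takes over 40 s, if anything falls off the work surface, if the arm or the gripper's body presses on something with over 40 N, if the wrist force passes 120 N, or if a joint passes its speed limit or range.

## Robot

A 6-joint arm with a two-finger parallel gripper is mounted at the origin on a cart in front of the work surface, level with it; the furniture and walls round the work are solid. World frame = base frame: x ahead of the robot, y to its left, z up, the work surface at z = 0. Lengths are in m, angles in rad, forces in N, time in s.
With the tool pointing down it reaches from about 0.25 to 0.775 m from the base axis. Payload 4 kg.
Tool frame: the origin (TCP) lies at the very end of the fingers, on their centre line; the grasp point (between the pads) lies 19 mm behind it (robot.tcp_to_grasp is the distance from the TCP to the grasp point, in m); z points along the fingers, y is the line along which they close (so a half turn about z gives the same grasp; the last joint's range is limited). The gripper opens to 94 mm and grips with 3 to 60 N. Pads are 16 mm wide; open, the fingers measure 119 mm over their backs; the gripper's body (75 mm by 177 mm) begins 78 mm behind the grasp point.
Start: joints at [1.054, 0.087, 1.371, -0, 1.684, -0.103], TCP at [0.221, 0.504, 0.206] pointing down, gripper open.
Joint ranges: [-3.1, 3.1], [-0.76, 2.03], [0.27, 2.55], [-1.08, 4.22], [0.17, 2.65], [-2.57, 2.57]. Speed limits (rad/s): [2.79, 2.79, 3.14, 3.14, 3.14, 3.14].

## Interface

Orientations are given as [roll, pitch, yaw] about the fixed x, y, z axes, in that order (R = Rz(yaw) Ry(pitch) Rx(roll)).
In Python, from bench import robot, eyes, telemetry gives the robot as it stands (robot), with the cameras (eyes) and the readings (telemetry).
- The arm moves only by the shell command python3 nudge.py, which reads ROWS from standard input. ROWS is a JSON object with one list for each field, all of the same length, 1 to 20, a row being the entries at one place: finger_gap (the finger opening in m), sx, sy, sz (the shift in shares of 0.5 m (1.0 is 0.5 m)), turn (a turn about the tool's z in shares of 2 rad (1.0 is 2 rad)); each row shifts and turns the commanded pose from where the row before left it, along the tool's axes as they then stand; what a row does not reach is not made up. A row lasts 1/12 s, in which the tool goes at most 0.0417 m and 0.125 rad, less where a joint would pass 70% of its speed; a pose out of reach is approached as far as the arm can. The fingers move at their own pace and stop on an object; the grip force is fixed at half the most. Time passes only in rows, so rows that do not move let the fingers close. It prints the time, the measured TCP pose, the force, the opening and the grip force at its end. No shift or turn number may pass 1 either way. Input that does not fit is refused with a message, and nothing moves.
- telemetry.get_obs(): the state, without advancing time (a new reading comes with each control period).
- eyes.snapshot(name): name is "side" or "top"; returns a dict with "color" (384x512x3 uint8, blue, green, red), "fx", "fy", "cx", "cy" (pixels), "k1" (the pictures are not rectified: a ray, as slopes to the right and down, at radius r is drawn at 1 + k1 r^2 times it, then the intrinsics apply), "extrinsics" (4x4, takes a point from world to camera coordinates). Camera axes: x right, y down, z forward; pixel columns grow to the right and rows downward; lengths in m; the calibration is good to about 2 mm. A picture is of the moment at which its call begins. There is no depth.
- robot.close_job(): hands the job in; it is judged then, once.
The state is a dict: "time": time; "joint_positions": joint angles; "qvel": joint speeds; "joint_torque": joint torques, N m; "tool_pos": TCP position; "ee_rot": TCP orientation; "wrist_force": force on the tool from outside, world axes, zero at the start; "wrist_torque": the same for the moment, N m; "width": finger opening in m; "finger_force": force on a finger pad.
Only numpy, scipy, OpenCV 4.12 (cv2) and the standard library are available. Lean on these libraries where they do the work, as an engineer would, in place of code of your own. Each camera call takes 0.05 s, during which the arm holds its last target. There are 200 camera calls.

## Working session

There is one attempt and no reset: what is moved stays moved. The work goes in short steps, Python scripts to look and compute and a shell command to move; the robot and the scene stay as the last step left them, time stands still between calls to the robot, and variables do not carry over. Pictures are saved under pics/ and viewed, at most 10 in all, crops included, and the job is handed in when it is done.

```bash
ls; mkdir -p pics; python3 - <<'E'
from bench import robot, eyes, telemetry
import cv2,numpy as np
for n in("side","top"):
    s=eyes.snapshot(n);cv2.imwrite(f"pics/{n}0.png",s["color"])
    print(n,s["fx"],s["fy"],s["cx"],s["cy"],s["k1"]);print(np.round(s["extrinsics"],4).tolist())
o=telemetry.get_obs();print(o["time"],o["tool_pos"],o["ee_rot"],o["width"])
E
```

```text
bench.py
nudge.py
pics
side 445.4859860755143 445.4859860755143 262.49590205021775 192.0182925792421 -0.14626116867698183
[[-0.9965, 0.0808, -0.0198, 0.5013], [0.0595, 0.526, -0.8484, 0.0044], [-0.0582, -0.8466, -0.529, 1.0816], [0.0, 0.0, 0.0, 1.0]]
top 439.7763230864354 439.7763230864354 254.26680145338696 189.51866129131645 -0.040484527887711945
[[0.0069, -1.0, 0.0054, -0.0547], [-0.9983, -0.0072, -0.0576, 0.5026], [0.0576, -0.005, -0.9983, 1.118], [0.0, 0.0, 0.0, 1.0]]
0.1 [0.22090141 0.50314179 0.2044106 ] [-3.13957850e+00 -1.68211361e-04  2.72783621e+00] 0.09404244643015941
```

View pics/top0.png

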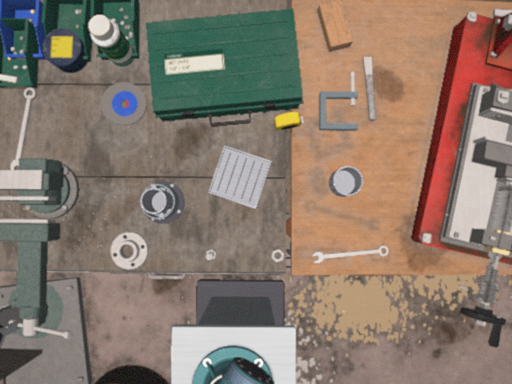

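View pics/side0.png

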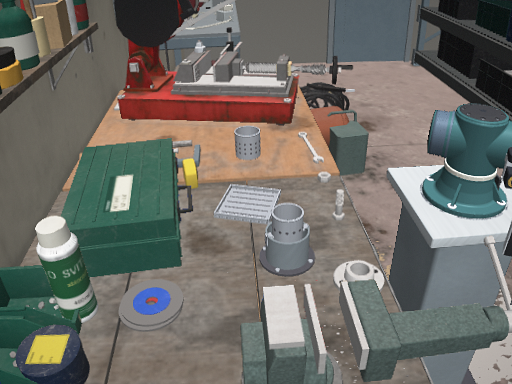

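The top view shows the basket in its pot at about (160,202), the tray at (240,177) and the spare cup at (346,181). In the side view the basket rim is at about (288,212), the tray at (248,203) and the cup at (247,142). I'll enlarge the basket and tray next.

```bash
python3 - <<'E'
import cv2,numpy as np
t=cv2.imread("pics/top0.png");s=cv2.imread("pics/side0.png")
a=cv2.resize(t[172:232,130:190],(390,390),interpolation=cv2.INTER_CUBIC)
b=cv2.resize(s[195:280,245:330],(390,390),interpolation=cv2.INTER_CUBIC)
cv2.imwrite("pics/crop0.png",np.hstack([a,b]))
E
```

```text
(no output)
```

View pics/crop0.png

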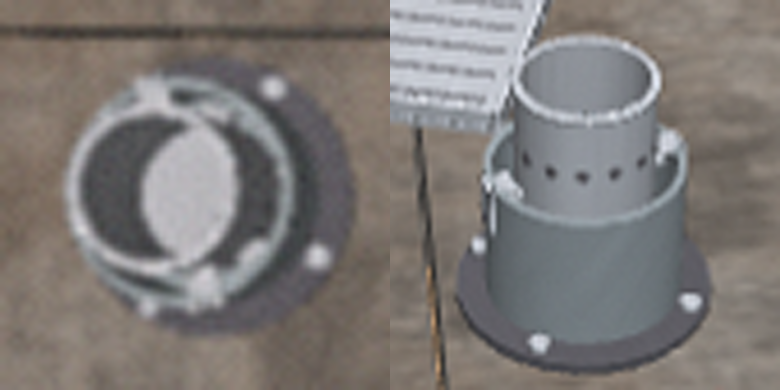

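The left crop shows the rim ring centred near top px (153.4,201.2), with tabs at about (153.4,187) and (161.5,216.6). The right crop shows the rim near side px (287.9,212.2), with tabs at about (270.7,235) and (305.6,226).

```bash
cat >h.py <<'E'
import cv2,numpy as np
from bench import robot, eyes, telemetry
def ray(s,p):
    K=np.array([[s["fx"],0,s["cx"]],[0,s["fy"],s["cy"]],[0,0,1]]);d=np.array([s["k1"],0,0,0,0.])
    u=cv2.undistortPoints(np.array(p,float).reshape(-1,1,2),K,d)[:,0]
    E=np.array(s["extrinsics"]);R=E[:3,:3]
    return -R.T@E[:3,3],np.c_[u,np.ones(len(u))]@R
def plane(s,p,z):
    o,d=ray(s,p);return o+d*((z-o[2])/d[:,2])[:,None]
def tri(a,pa,b,pb):
    o1,d1=ray(a,[pa]);o2,d2=ray(b,[pb]);d1,d2=d1[0],d2[0]
    k=np.linalg.lstsq(np.c_[d1,-d2],o2-o1,rcond=None)[0]
    P,Q=o1+k[0]*d1,o2+k[1]*d2
    return (P+Q)/2,np.linalg.norm(P-Q)
def ring(img,c,ax,th,tol=.15):
    g=img.astype(int).mean(2);v,u=np.mgrid[:g.shape[0],:g.shape[1]]
    for _ in range(4):
        r=np.hypot((u-c[0])/ax[0],(v-c[1])/ax[1])
        m=(g>th)&(abs(r-1)<tol);pts=np.c_[u[m],v[m]].astype(np.float32)
        e=cv2.fitEllipse(pts);c=e[0]
    return e,len(pts)
def big(m):
    c,_=cv2.findContours(m.astype(np.uint8),cv2.RETR_EXTERNAL,cv2.CHAIN_APPROX_NONE)
    return max(c,key=cv2.contourArea)
E
python3 - <<'E'
from h import *
T=eyes.snapshot("top");S=eyes.snapshot("side")
for th in (150,165,180):
    a,na=ring(T["color"],(153.4,201.2),(13,12.5),th);b,nb=ring(S["color"],(287.9,212.2),(15.5,9),th)
    print(th,np.round(a[0],2),np.round(a[1],1),na,np.round(b[0],2),np.round(b[1],1),nb)
    P,e=tri(T,a[0],S,b[0]);print("basket",P.round(4),round(e,4))
for nm,p,q in(("tabA",(153.4,187),(270.7,235)),("tabB",(161.5,216.6),(305.6,226))):
    print(nm,plane(T,[p],.07).round(4),plane(S,[q],.07).round(4))
    print(tri(T,p,S,q))
# tray
for s,roi in((T,(205,140,275,212)),(S,(208,180,286,226))):
    x0,y0,x1,y1=roi;h=cv2.cvtColor(s["color"],cv2.COLOR_BGR2HSV)[y0:y1,x0:x1]
    m=(h[...,2]>125)&(h[...,1]<40);m=cv2.morphologyEx(m.astype(np.uint8),cv2.MORPH_CLOSE,np.ones((5,5)))
    c=big(m)+[x0,y0]
    if s is S: c=c
    q=cv2.approxPolyDP(c,6,True)[:,0];print("tray px",q.tolist(),cv2.minAreaRect(c.astype(np.float32)))
    w=plane(s,q,.014);print(w.round(4).tolist(),w.mean(0).round(4),np.hypot(*np.diff(w[:,:2],axis=0).T).round(3))
print(telemetry.get_obs()["joint_positions"])
E
```

```text
150 [152.6  200.18] [24.2 25.7] 170 [287.01 211.89] [17.6 31.8] 177
basket [0.4703 0.1886 0.1111] 0.0006
165 [152.58 200.12] [24.  25.5] 138 [286.89 211.92] [17.6 31.8] 157
basket [0.4705 0.1887 0.1111] 0.0005
180 [152.51 200.06] [23.8 25.7] 73 [286.85 211.59] [17.4 31.9] 91
basket [0.4706 0.1886 0.1118] 0.0005
tabA [[0.5042 0.1965 0.07  ]] [[0.5025 0.2027 0.07  ]]
(array([0.50326355, 0.19752898, 0.0661417 ]), np.float64(0.0023874716963834626))
tabB [[0.4319 0.1753 0.07  ]] [[0.4322 0.1815 0.07  ]]
(array([0.43153246, 0.17615189, 0.06600639]), np.float64(0.0007268473098552363))
tray px [[205, 140], [205, 156], [221, 148], [208, 198], [255, 208], [262, 188], [274, 186], [265, 182], [274, 172], [271, 156], [247, 152], [254, 140], [235, 140], [234, 147]] ((239.5, 174.0), (68.0, 69.0), 90.0)
[[0.6308, 0.0776, 0.014], [0.589, 0.077, 0.014], [0.6102, 0.0358, 0.014], [0.4803, 0.0678, 0.014], [0.4555, -0.0534, 0.014], [0.5071, -0.0711, 0.014], [0.5125, -0.102, 0.014], [0.5227, -0.0787, 0.014], [0.5487, -0.1018, 0.014], [0.5903, -0.0939, 0.014], [0.6002, -0.0317, 0.014], [0.6317, -0.0496, 0.014], [0.6314, -0.0003, 0.014], [0.613, 0.0021, 0.014]] [ 0.566 -0.023  0.014] [0.042 0.046 0.134 0.124 0.055 0.031 0.025 0.035 0.042 0.063 0.036 0.049
 0.018]
tray px [[285, 180], [208, 186], [208, 225], [285, 225], [285, 202], [278, 201]] ((246.5, 202.5), (45.0, 77.0), 90.0)
[[0.4381, -0.0931, 0.014], [0.6324, -0.0858, 0.014], [0.6287, 0.0801, 0.014], [0.4618, 0.0979, 0.014], [0.4506, 0.0077, 0.014], [0.4664, 0.0016, 0.014]] [0.513  0.0014 0.014 ] [0.194 0.166 0.168 0.091 0.017]
[ 1.05392678e+00  8.76720009e-02  1.37164522e+00 -5.93071761e-06
  1.68358145e+00 -1.03090505e-01]
```

Units first: shifts go in shares of 0.5 m and turns go in shares of 2 rad. So -0.0296 m / 0.5 = -0.0592, -0.0156 m / 0.5 = -0.0312.

```bash
echo '{"finger_gap": [0.094, 0.094, 0.094, 0.094, 0.094, 0.094, 0.094, 0.094, 0.094, 0.094, 0.094, 0.094, 0.094, 0.094], "sx": [-0.0592, -0.0592, -0.0592, -0.0592, -0.0592, -0.0592, -0.0592, -0.0592, -0.0592, -0.0592, -0.0592, -0.0592, 0, 0], "sy": [-0.0312, -0.0312, -0.0312, -0.0312, -0.0312, -0.0312, -0.0312, -0.0312, -0.0312, -0.0312, -0.0312, -0.0312, 0, 0], "sz": [0, 0, 0, 0, 0, 0, 0, 0, 0, 0, 0, 0, 0, 0], "turn": [0, 0, 0, 0, 0, 0, 0, 0, 0, 0, 0, 0, 0, 0]}' | python3 nudge.py
cat >d.py <<'E'
import sys
from h import *
from scipy.spatial.transform import Rotation as R
o=telemetry.get_obs();t=np.array([float(v) for v in sys.argv[1:4]])
print("t",o["time"],"tcp",o["tool_pos"].round(4),"rpy",o["ee_rot"].round(3),"q",np.round(o["joint_positions"],2))
print("tool delta",R.from_euler("xyz",o["ee_rot"]).inv().apply(t-o["tool_pos"]).round(4),"W",o["wrist_force"].round(1),o["wrist_torque"].round(2),o["width"])
E
python3 d.py .4705 .1887 .080
python3 - <<'E'
from h import *
T,S=eyes.snapshot("top"),eyes.snapshot("side")
for s,n in((T,"top"),(S,"side")):cv2.imwrite(f"pics/{n}1.png",s["color"])
t=cv2.resize(T["color"][130:220,130:290],(640,360),interpolation=cv2.INTER_CUBIC)
s=cv2.resize(S["color"][130:290,190:350],(360,360),interpolation=cv2.INTER_CUBIC)
cv2.imwrite("pics/c1.png",cv2.resize(np.hstack([t,s]),(800,288)))
E
```

```text
time: 1.37
tool_pos: [0.4717, 0.1881, 0.205]
ee_rot: [-3.141, -0.001, 2.724]
wrist_force: [-0.1, -0.5, 0.3]
width: 0.0939
finger_force: 0.0
t 1.3667 tcp [0.4717 0.1881 0.205 ] rpy [-3.141e+00 -1.000e-03  2.724e+00] q [ 0.27 -0.01  1.47  0.    1.68 -0.89]
tool delta [0.0012 0.0002 0.125 ] W [-0.1 -0.5  0.3] [-0.04  0.02 -0.04] 0.0938686597171409
```

View pics/c1.png

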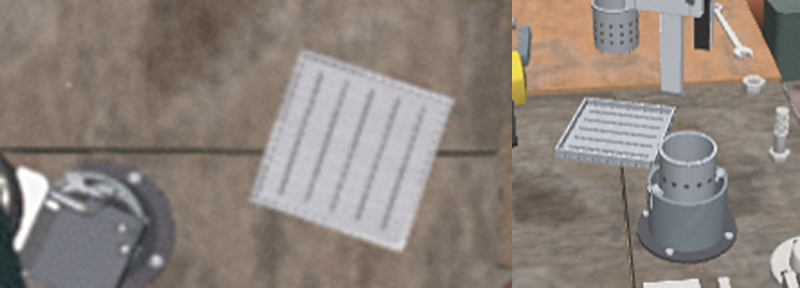

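The tray is clear in both views. Its corners are at top px (224,146), (272,161), (256,208), (208,192) and at side px (214,213), (232,184), (282,189), (269,218). The gripper hangs centred over the basket, so I'm descending and closing.

To row units: 0.03 m / 0.5 = 0.06, 0.025 m / 0.5 = 0.05.

```bash
echo '{"finger_gap": [0.094, 0.094, 0.094, 0.094, 0.094, 0.094], "sx": [0.0024, 0, 0, 0, 0, 0], "sy": [0, 0, 0, 0, 0, 0], "sz": [0.06, 0.06, 0.06, 0.05, 0.02, 0], "turn": [0, 0, 0, 0, 0, 0]}' | python3 nudge.py
python3 d.py .4705 .1887 .080
python3 - <<'E'
from h import *
T,S=eyes.snapshot("top"),eyes.snapshot("side")
a=[(224.4,145.6),(272.2,161.3),(255.6,208.1),(208.1,192.5)];b=[(214.4,213.3),(231.7,183.9),(281.7,189.4),(269.4,217.8)]
W=[]
for p,q in zip(a,b):
    P,e=tri(T,p,S,q);W.append(P);print(P.round(4),round(e,4))
print(np.mean(W,0),plane(T,a,.014).mean(0),plane(S,b,.014).mean(0))
i=S["color"];cv2.imwrite("pics/c2.png",cv2.resize(i[130:280,215:365],(500,500),interpolation=cv2.INTER_CUBIC))
E
```

```text
time: 1.97
tool_pos: [0.4672, 0.1904, 0.0776]
ee_rot: [-3.138, -0.005, 2.73]
wrist_force: [-0.2, 0.1, 1.2]
width: 0.094
finger_force: 0.0
t 1.9667 tcp [0.4672 0.1904 0.0776] rpy [-3.138 -0.005  2.73 ] q [ 0.27  0.05  1.66  0.    1.43 -0.88]
tool delta [-0.0037 -0.0002 -0.0024] W [-0.2  0.1  1.2] [ 0.03 -0.01 -0.01] 0.09400222140339164
[0.6166 0.0275 0.0081] 0.0017
[ 0.5751 -0.0971  0.0096] 0.0039
[ 0.4532 -0.0547  0.0107] 0.0042
[0.4937 0.0677 0.0144] 0.0015
[ 0.53463024 -0.01414833  0.01068445] [ 0.53568047 -0.01430749  0.014     ] [ 0.53320539 -0.00862384  0.014     ]
```

View pics/c2.png

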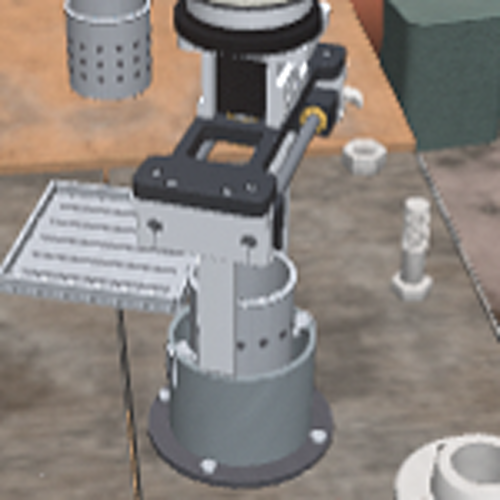

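The near finger is at crop px (217,370), which agrees with the closing line through the basket axis at (247,~275). It is clear of the basket. I'll trim by 3 mm and close.

To row units: -0.003 m / 0.5 = -0.006, -0.002 m / 0.5 = -0.004.

```bash
echo '{"finger_gap": [0.094, 0.05, 0.05, 0.05, 0.05, 0.05, 0.05, 0.05], "sx": [-0.006, 0, 0, 0, 0, 0, 0, 0], "sy": [0, 0, 0, 0, 0, 0, 0, 0], "sz": [-0.004, 0, 0, 0, 0, 0, 0, 0], "turn": [0, 0, 0, 0, 0, 0, 0, 0]}' | python3 nudge.py; python3 d.py .4705 .1887 .080
```

```text
time: 2.73
tool_pos: [0.4724, 0.1873, 0.0828]
ee_rot: [-3.139, 0.0, 2.727]
wrist_force: [-2.9, -5.4, 5.0]
width: 0.0604
finger_force: 30.0
t 2.7333 tcp [0.4724 0.1873 0.0828] rpy [-3.139  0.     2.727] q [ 0.27  0.05  1.65 -0.    1.44 -0.89]
tool delta [0.0023 0.0006 0.0028] W [-2.9 -5.4  5. ] [-1.14  0.53 -0.04] 0.060403149583990845
```

To row units: 0.1 rad / 2 = 0.05.

```bash
echo '{"finger_gap": [0.05, 0.05, 0.05, 0.05, 0.05, 0.05, 0.05, 0.05, 0.05, 0.05], "sx": [0, 0, 0, 0, 0, 0, 0, 0, 0, 0], "sy": [0, 0, 0, 0, 0, 0, 0, 0, 0, 0], "sz": [0, 0, 0, 0, 0, 0, 0, 0, 0, 0], "turn": [0.05, 0.05, 0.05, 0.05, 0.05, 0.05, 0.05, 0.05, 0, 0]}' | python3 nudge.py; python3 d.py .4705 .1887 .080
python3 - <<'E'
from h import *
S,T=eyes.snapshot("side"),eyes.snapshot("top")
a=cv2.resize(S["color"][180:280,235:335],(400,400),interpolation=cv2.INTER_CUBIC)
b=cv2.resize(cv2.imread("pics/side0.png")[180:280,235:335],(400,400),interpolation=cv2.INTER_CUBIC)
cv2.imwrite("pics/c3.png",np.hstack([b,a]))
E
```

```text
time: 3.57
tool_pos: [0.4725, 0.1882, 0.0828]
ee_rot: [-3.141, 0.001, 1.93]
wrist_force: [-3.1, -4.1, 5.2]
width: 0.0603
finger_force: 30.0
t 3.5667 tcp [0.4725 0.1882 0.0828] rpy [-3.141e+00  1.000e-03  1.930e+00] q [ 0.27  0.05  1.65 -0.    1.44 -0.09]
tool delta [ 0.0012 -0.0017  0.0028] W [-3.1 -4.1  5.2] [-0.8   0.67 -0.01] 0.06025181464245341
```

View pics/c3.png

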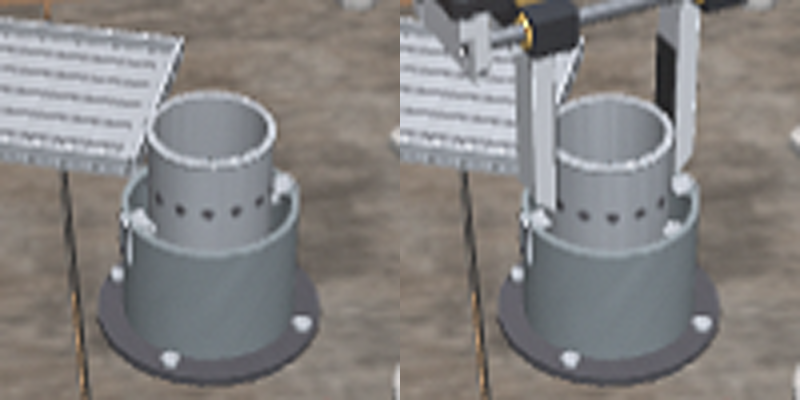

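The right panel shows an ear that was hidden before, now in the open at px (672,228), about 45° away from the tab at (682,185). The twist worked, so I'm pulling straight up.

To row units: -0.01 m / 0.5 = -0.02.

```bash
echo '{"finger_gap": [0.05, 0.05, 0.05, 0.05], "sx": [0, 0, 0, 0], "sy": [0, 0, 0, 0], "sz": [-0.02, -0.02, -0.02, 0], "turn": [0, 0, 0, 0]}' | python3 nudge.py; echo '{"finger_gap": [0.05, 0.05, 0.05, 0.05, 0.05, 0.05, 0.05, 0.05, 0.05], "sx": [0, 0, 0, 0, 0, 0, 0, 0, 0], "sy": [0, 0, 0, 0, 0, 0, 0, 0, 0], "sz": [-0.02, -0.02, -0.02, -0.02, -0.04, -0.04, -0.04, 0, 0], "turn": [0, 0, 0, 0, 0, 0, 0, 0, 0]}' | python3 nudge.py; python3 d.py 0.535 -0.0135 0.1928
python3 - <<'E'
from h import *
S,T=eyes.snapshot("side"),eyes.snapshot("top")
cv2.imwrite("pics/c4.png",S["color"][80:290,170:400].repeat(2,0).repeat(2,1))
E
```

```text
time: 4.0
tool_pos: [0.4728, 0.1886, 0.1141]
ee_rot: [3.141, 0.0, 1.928]
wrist_force: [-3.2, -3.7, 0.8]
width: 0.0602
finger_force: 30.0
time: 4.75
tool_pos: [0.4742, 0.1893, 0.2151]
ee_rot: [3.135, 0.0, 1.928]
wrist_force: [0.1, -0.7, -3.5]
width: 0.0605
finger_force: 30.0
t 4.75 tcp [0.4742 0.1893 0.2151] rpy [3.135 0.    1.928] q [ 0.27 -0.01  1.45  0.    1.69 -0.09]
tool delta [-0.2113 -0.0141  0.0222] W [ 0.1 -0.7 -3.5] [-0.11  0.05  0.  ] 0.06050541414812095
```

View pics/c4.png

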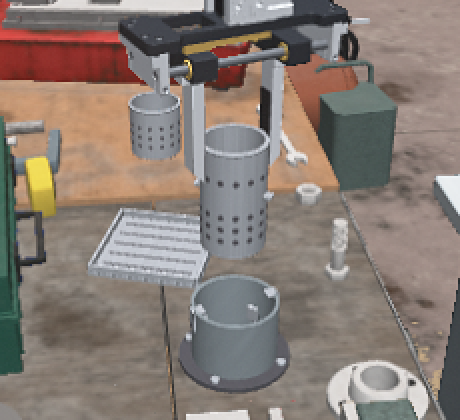

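The basket hangs upright and free above the pot, with its underside at about crop px (237,250). The tray is at its left, around (150,245). Next I'll carry it over and lower it.

To row units: 0.03 m / 0.5 = 0.06, -0.0264 m / 0.5 = -0.0528.

```bash
echo '{"finger_gap": [0.05, 0.05, 0.05, 0.05, 0.05, 0.05, 0.05, 0.05, 0.05, 0.05, 0.05, 0.05, 0.05, 0.05], "sx": [-0.0528, -0.0528, -0.0528, -0.0528, -0.0528, -0.0528, -0.0528, -0.0528, 0, 0, 0, 0, 0, 0], "sy": [-0.0036, -0.0036, -0.0036, -0.0036, -0.0036, -0.0036, -0.0036, -0.0036, 0, 0, 0, 0, 0, 0], "sz": [0, 0, 0, 0, 0, 0, 0, 0, 0, 0.06, 0.06, 0.06, 0, 0], "turn": [0, 0, 0, 0, 0, 0, 0, 0, 0, 0, 0, 0, 0, 0]}' | python3 nudge.py; python3 d.py 0.535 -0.0135 0.0788
python3 - <<'E'
from h import *
S,T=eyes.snapshot("side"),eyes.snapshot("top")
a=cv2.resize(S["color"][120:250,185:315],(400,400),interpolation=cv2.INTER_CUBIC)
b=cv2.resize(T["color"][130:230,190:290],(400,400),interpolation=cv2.INTER_CUBIC)
cv2.imwrite("pics/c5.png",np.hstack([b,a]))
E
```

```text
time: 6.02
tool_pos: [0.5308, -0.0136, 0.1195]
ee_rot: [-3.135, -0.004, 1.928]
wrist_force: [0.0, -0.1, -2.1]
width: 0.0604
finger_force: 30.0
t 6.0167 tcp [ 0.5308 -0.0136  0.1195] rpy [-3.135 -0.004  1.928] q [-0.13  0.08  1.55  0.    1.52 -0.49]
tool delta [-0.0016  0.0042  0.0406] W [ 0.  -0.1 -2.1] [-0.07 -0.04  0.02] 0.060397604335620796
```

View pics/c5.png

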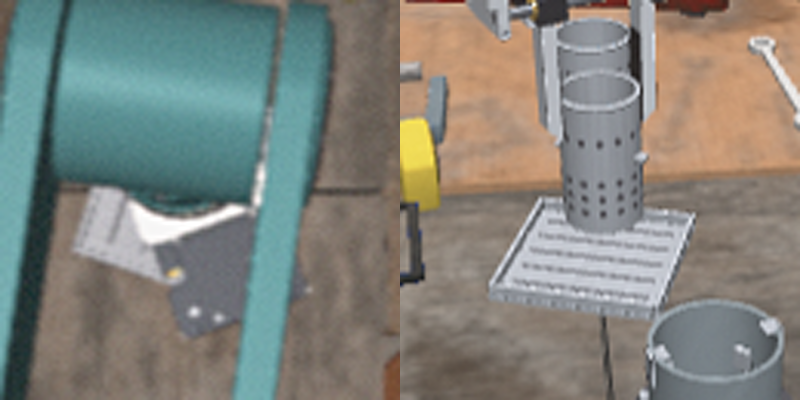

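In the side view the basket's underside is at (603,215), about 40 mm above the tray, whose centre is at (592,255). That projects to roughly the tray's middle, so I'm lowering it.

To row units: 0.015 m / 0.5 = 0.03, 0.01 m / 0.5 = 0.02.

```bash
echo '{"finger_gap": [0.05, 0.05, 0.05, 0.05, 0.05, 0.05], "sx": [0, 0, 0, 0, 0, 0], "sy": [0.006, 0, 0, 0, 0, 0], "sz": [0.03, 0.02, 0.01, 0.008, 0, 0], "turn": [0, 0, 0, 0, 0, 0]}' | python3 nudge.py; python3 d.py 0.535 -0.0135 0.0788
```

```text
time: 6.62
tool_pos: [0.536, -0.0132, 0.0889]
ee_rot: [3.141, 0.0, 1.928]
wrist_force: [0.5, 0.2, -1.6]
width: 0.0604
finger_force: 30.0
t 6.6167 tcp [ 0.536  -0.0132  0.0889] rpy [3.141 0.    1.928] q [-0.13  0.11  1.58  0.    1.45 -0.49]
tool delta [ 0.0001 -0.0011  0.0101] W [ 0.5  0.2 -1.6] [-0.07  0.04  0.01] 0.060368377048990216
```

To row units: 0.004 m / 0.5 = 0.008, 0.002 m / 0.5 = 0.004.

```bash
echo '{"finger_gap": [0.05, 0.05, 0.05, 0.05], "sx": [0, 0, 0, 0], "sy": [0, 0, 0, 0], "sz": [0.008, 0.004, 0, 0], "turn": [0, 0, 0, 0]}' | python3 nudge.py|tail -5;  echo '{"finger_gap": [0.05, 0.05, 0.05, 0.05], "sx": [0, 0, 0, 0], "sy": [0, 0, 0, 0], "sz": [0.004, 0.002, 0, 0], "turn": [0, 0, 0, 0]}' | python3 nudge.py; python3 d.py 0.535 -0.0135 0.0788
```

```text
tool_pos: [0.5358, -0.0132, 0.0824]
ee_rot: [-3.141, -0.0, 1.928]
wrist_force: [0.3, 0.4, -2.9]
width: 0.0605
finger_force: 30.0
time: 7.28
tool_pos: [0.5358, -0.0132, 0.0794]
ee_rot: [-3.141, -0.0, 1.928]
wrist_force: [-0.0, -0.1, -2.0]
width: 0.0604
finger_force: 30.0
t 7.2833 tcp [ 0.5358 -0.0132  0.0794] rpy [-3.141 -0.     1.928] q [-0.13  0.12  1.59  0.    1.43 -0.49]
tool delta [ 0.     -0.0009  0.0006] W [-0.  -0.1 -2. ] [-0.08  0.03 -0.02] 0.06044281028113158
```

To row units: 0.001 m / 0.5 = 0.002.

```bash
echo '{"finger_gap": [0.05, 0.05, 0.05], "sx": [0, 0, 0], "sy": [0, 0, 0], "sz": [0.002, 0, 0], "turn": [0, 0, 0]}' | python3 nudge.py|grep -E 'pos|wrist'; echo '{"finger_gap": [0.05, 0.05, 0.05], "sx": [0, 0, 0], "sy": [0, 0, 0], "sz": [0.002, 0, 0], "turn": [0, 0, 0]}' | python3 nudge.py|grep -E 'pos|wrist'
```

```text
tool_pos: [0.5361, -0.0133, 0.0788]
wrist_force: [0.6, 0.1, 0.1]
tool_pos: [0.5362, -0.0134, 0.0787]
wrist_force: [-2.3, -0.5, 6.0]
```

Contact with the tray floor shows at 6 N upward. I'm opening the fingers and retreating upward.

To row units: -0.03 m / 0.5 = -0.06, -0.02 m / 0.5 = -0.04.

```bash
echo '{"finger_gap": [0.094, 0.094, 0.094, 0.094, 0.094, 0.094], "sx": [0, 0, 0, 0, 0, 0], "sy": [0, 0, 0, 0, 0, 0], "sz": [0, 0, 0, 0, 0, 0], "turn": [0, 0, 0, 0, 0, 0]}' | python3 nudge.py | tail -3; echo '{"finger_gap": [0.094, 0.094, 0.094, 0.094, 0.094, 0.094, 0.094], "sx": [0, 0, 0, 0, 0, 0, 0], "sy": [0, 0, 0, 0, 0, 0, 0], "sz": [-0.02, -0.04, -0.06, -0.06, -0.06, 0, 0], "turn": [0, 0, 0, 0, 0, 0, 0]}' | python3 nudge.py
python3 - <<'E'
from h import *
S,T=eyes.snapshot("side"),eyes.snapshot("top")
cv2.imwrite("pics/c6.png",cv2.resize(S["color"][110:270,185:345],(560,560),interpolation=cv2.INTER_CUBIC))
E
```

```text
wrist_force: [-0.8, 0.9, -0.8]
width: 0.0933
finger_force: 0.0
time: 8.87
tool_pos: [0.5373, -0.0134, 0.2008]
ee_rot: [3.136, 0.003, 1.928]
wrist_force: [-0.8, 0.5, -0.8]
width: 0.0941
finger_force: 0.0
```

View pics/c6.png

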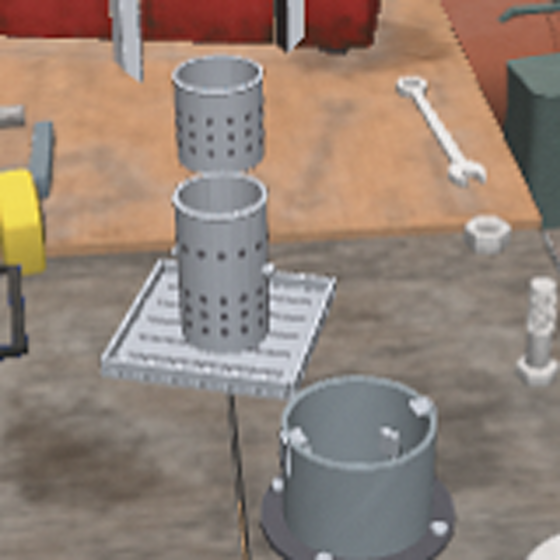

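The basket stands upright in the middle of the tray, with its underside at about (225,333). The fingers are well clear above it, and the spare cup is still in its place. I'm handing the job in.

```bash
python3 -c "
from bench import robot, eyes, telemetry
print(robot.close_job())"
```

```text
the job is handed in; nothing more can be done
None
```

The basket was twisted about 0.8 rad while still down in the pot, pulled straight up and stood upright in the middle of the drip tray; the gripper was clear, the spare cup was not touched, and I handed the job in at about 9 s (no verdict was returned).

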